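# Count four mixing balls out of the dispenser

### The job

Count four porcelain mixing balls into the blue pot for the next glaze. Push the pot along the table with the fingertips, without lifting it, until it stands centred under the dispenser's spout; then press the dispenser's red paddle all the way down, let it come right back up, and do that once more (each full stroke raises the gate and lets out two balls). Leave the four balls in the pot under the spout and the other two behind the gate; do not touch the balls, and leave everything else on the table where it is.

Things in the scene. Friction and masses are not known exactly. Their poses are not given: they have to be found in the camera images.
- dispenser: Grey metal ball dispenser, fixed to the table, 92 mm wide (its x), 241 mm long over all (its y), base 10 mm thick; origin on the table, z up. A narrow sloping track with clear sides runs along its y, high at +y, and ends at -y in a square spout that overhangs the base. The lever's pivot axis lies along x at y = -37, z = 90 mm.
- stops (a point): Midway between the two upright black rubber-sleeved stop posts (6 mm radius, top 54 mm above the table, at x = +-32, y = -69 mm in the dispenser's frame), at mid-height. A pot pushed towards the dispenser's +y against both posts is centred under the spout to about 2 mm.
- spout (a point): Centre of the open lower end of the spout (25 x 31 mm inside, 31 x 37 mm outside), 56 mm above the table, at (0, -105, 56) mm in the dispenser's frame. The spout's top is at z = 90 mm. Balls drop straight down from it.
- gate_seat (a point): Where the centre of the foremost ball lies on the track when it rests against the closed gate.
- rocker (a joint): Rocking lever, a steel yoke over the track: 0 = at rest, red gate blade down (shut); grows as the paddle at the high +y end is pressed; 0.45 rad = at its stop, gate raised, ball 3 held back. Balls 1 and 2 come free above about 0.35 rad and need 1 s to roll out. Let go, it springs back to 0 (2 N at the paddle at rest, 4 N at the stop); the next balls reach the gate in 1 s.
- pad_top (a point): Middle of the upper face of the red ribbed paddle, 44 mm across x 38 mm along the lever, 139 mm from the pivot, 130 mm above the table at rest. Over the full stroke it goes about 62 mm down and shifts at most 7 mm in plan; level in mid-stroke, tilted 0.23 rad at the ends. Nothing stands above it; the track's end stop is 5 mm from its inner edge.
- pot: Round straight-sided blue glazed pot, loose, 84 mm across, 42 mm tall, flat bottom 74 mm across, walls 4 mm, inner floor 5 mm above its underside, about 0.18 kg; origin at the centre of its underside, z up.
- ball_1_center (a point): white porcelain ball, 22 mm across, 14 g; this point is its centre. At the start it rests against the gate, first in line.
- ball_2_center (a point): white porcelain ball, 22 mm across, 14 g; this point is its centre. Second in line at the start.
- ball_3_center (a point): white porcelain ball, 22 mm across, 14 g; this point is its centre. Third in line at the start, the first to stay back in the first stroke.
- ball_4_center (a point): white porcelain ball, 22 mm across, 14 g; this point is its centre. Fourth in line at the start.
- ball_5_center (a point): white porcelain ball, 22 mm across, 14 g; this point is its centre. Fifth in line at the start; must stay in the dispenser.
- ball_6_center (a point): white porcelain ball, 22 mm across, 14 g; this point is its centre. Last in line at the start; must stay in the dispenser.
- tape_roll: Bystander: roll of masking tape, 76 mm across, 19 mm tall, origin under its centre.
- cup: Bystander: tan bisque cup, 68 mm across, 83 mm tall, left of the sink, origin under its centre.
- clay: Bystander: grey clay block, 89 x 62 x 56 mm, origin under its centre.
- black_brush: Bystander: black-handled brush, 205 mm long, lying near the front edge of the table, origin under its middle.
- trim_tool: Bystander: loop trimming tool with a pale wooden handle, 172 mm long, lying near the front edge of the table, origin under its middle.
- rib: Bystander: flat wooden rib, 93 x 50 x 6 mm, origin under its middle.
- yellow_pencil: Bystander: yellow pencil, 170 mm long, lying near the sink, origin under its middle.
Mind the look-alikes: they are no part of the job. Leave any pink look-alike of the pot alone.

How it is judged:
By the outcome, as a careful person would: the job done as asked, in the order asked, and still so for the second after the job is handed in, with the robot touching nothing.
It also fails if it takes over 64 s, if anything falls off the work surface, if the arm or the gripper's body presses on something with over 40 N, if the wrist force passes 120 N, or if a joint passes its speed limit or range.

### The arm

A 6-joint arm with a two-finger parallel gripper is mounted at the origin on a cart in front of the work surface, level with it; the furniture and walls round the work are solid. World frame = base frame: x ahead of the robot, y to its left, z up, the work surface at z = 0. Lengths are in mm, angles in rad, forces in N, time in s.
With the tool pointing down it reaches from about 275 to 825 mm from the base axis. Payload 5.2 kg.
Tool frame: the origin (TCP) lies at the very end of the fingers, on their centre line; the grasp point (between the pads) lies 19 mm behind it; z points along the fingers, y is the line along which they close (so a half turn about z gives the same grasp; the last joint's range is limited). The gripper opens to 93 mm and grips with 3 to 60 N. Pads are 15 mm wide; open, the fingers measure 128 mm over their backs; the gripper's body (75 mm by 188 mm) begins 65 mm behind the grasp point.
Start: joints at [1.03, 0.259, 1.535, -0, 1.348, -0.203], TCP at [182.255, 518.93, 218.653] pointing down, gripper open.
Joint ranges: [-3.14, 3.14], [-0.91, 2.08], [0.19, 2.58], [-1.22, 4.36], [0.22, 2.71], [-3.12, 3.12]. Speed limits (rad/s): [2.57, 2.57, 3.14, 3.14, 3.14, 3.14].

### API

Orientations are given as [roll, pitch, yaw] about the fixed x, y, z axes, in that order (R = Rz(yaw) Ry(pitch) Rx(roll)).
In Python, from bench import robot gives the robot as it stands. The module is installed in compiled form; this text tells all that it offers. Calls block until the motion is done:
- robot.move_ptp(position, orientation): joint-space move of the TCP to a pose.
- robot.move_linear(position, ori=None, speed=150, f_stop=None): straight line of the TCP; ori=None keeps the orientation; speed is the mean speed in mm/s. With f_stop (N) it stops when the force on the tool has changed by that much, and returns True; else False.
- robot.move_j(angles): joint-space move.
- robot.move_gripper(opening): opening from 0.0 (shut) to 1.0 (fully open); the grip force is fixed at half the most; returns when the fingers have stopped.
- robot.sleep(seconds).
- robot.inverse_kinematics(position, orientation): joint angles nearest the present ones, or None.
- robot.get_image(name): name is "scene" or "side" or "wrist"; returns a dict with "img" (420x560x3 uint8, blue, green, red), "fovy" (degrees; the focal length in pixels is half the picture's height over the tangent of half this angle, whatever the lens; pixels are square), "cx", "cy" (the principal point, pixels), "eye" and "orientation" of the camera in the world. Camera axes: x right, y down, z forward; pixel columns grow to the right and rows downward; lengths in mm; the calibration is good to about 2 mm. A picture is of the moment at which its call begins. There is no depth.
A pose or a line that the arm cannot do raises robot.MotionError and nothing moves.
- robot.hand_in(): hands the job in; it is judged then, once.
Readings, each from a call of its own:
- robot.current_t(): time.
- robot.current_qpos(): joint angles.
- robot.current_joint_vel(): joint speeds.
- robot.current_joint_efforts(): joint torques, N m.
- robot.current_tcp_pos(): TCP position.
- robot.current_eef_rot(): TCP orientation.
- robot.current_contact_force(): force on the tool from outside, world axes, zero at the start.
- robot.current_ft_torque(): the same for the moment, N m.
- robot.current_gripper_width(): opening from 0.0 (shut) to 1.0 (fully open).
- robot.current_finger_force(): force on a finger pad.
Only numpy, scipy, OpenCV 4.12 (cv2) and the standard library are available. Lean on these libraries where they do the work, as an engineer would, in place of code of your own. Each camera call takes 0.05 s, during which the arm holds its last target. There are 200 camera calls.

## Working session

There is one attempt and no reset: what is moved stays moved. The work goes in short steps, each a Python script; the robot and the scene stay as the last script left them, time stands still between calls to the robot, and variables do not carry over. Pictures are saved under pics/ and viewed, at most 10 in all, crops included, and the job is handed in when it is done.

```bash
mkdir -p pics; cat > h.py <<'E'
import numpy as np, cv2
from scipy.spatial.transform import Rotation as R
from bench import robot
def cam(n,save=None):
    d=robot.get_image(n)
    if save: cv2.imwrite(f'pics/{save}.png',d['img'])
    f=210/np.tan(np.radians(d['fovy'])/2)
    o=np.array(d['orientation'],float)
    M=o if o.shape==(3,3) else R.from_euler('xyz',o).as_matrix()
    return dict(img=d['img'],f=f,cx=d['cx'],cy=d['cy'],eye=np.array(d['eye']),M=M)
def ray(c,u,v,z):
    r=c['M']@np.array([(u-c['cx'])/c['f'],(v-c['cy'])/c['f'],1]); return c['eye']+r*(z-c['eye'][2])/r[2]
def proj(c,p):
    q=c['M'].T@(np.array(p,float)-c['eye']); return q[:2]/q[2]*c['f']+[c['cx'],c['cy']]
E
python3 - <<'E'
from h import *
import pickle
cs={n:cam(n,n+'0') for n in('scene','side')}
pickle.dump(cs,open('c0.pkl','wb'))
for n,c in cs.items(): print(n,c['eye'],c['M'].round(2).tolist(),c['f'],c['cx'],c['cy'])
cv2.imwrite('pics/both.png',cv2.resize(np.hstack([cs['scene']['img'],cs['side']['img']]),(800,300)))
print(robot.current_t())
E
```

```text
scene [532.13842578 775.65089037 980.59982871] [[-1.0, -0.05, 0.03], [-0.06, 0.76, -0.64], [0.01, -0.64, -0.77]] 404.48960553221787 277.5661314066573 205.95228421291006
side [-553.45998745  -13.91135241 1061.67446008] [[0.02, -0.67, 0.74], [-1.0, -0.0, 0.03], [-0.02, -0.74, -0.67]] 512.1670495413155 277.24123128474463 212.39796524935502
0.1
```

View pics/scene0.png

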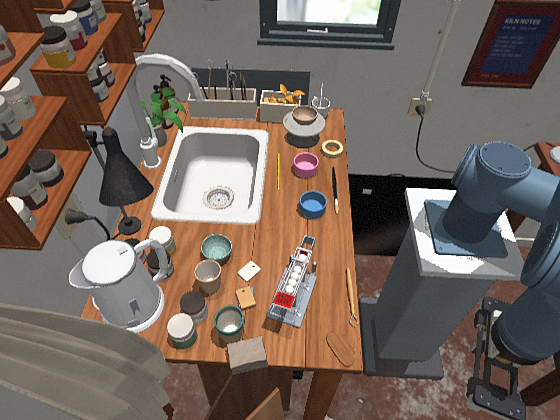

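View pics/side0.png

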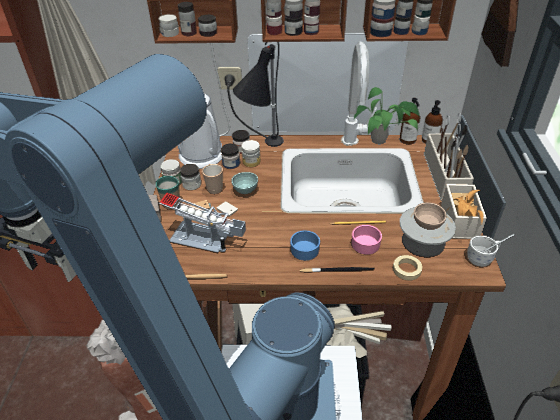

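The scene view shows the blue pot at (313,204), the pink look-alike at (306,164), and the dispenser near (293,285). The red paddle is at (285,300) and the spout at about (308,243). The blue pot matches the description; I'll enlarge that area to confirm.

```bash
python3 - <<'E'
from h import *
a=cv2.imread('pics/scene0.png')[180:340,240:370]; b=cv2.imread('pics/side0.png')[180:270,140:340]
A=cv2.resize(a,None,fx=3.6,fy=3.6,interpolation=cv2.INTER_CUBIC)
cv2.imwrite('pics/c1.png',A)
cv2.imwrite('pics/c2.png',cv2.resize(b,None,fx=4,fy=4,interpolation=cv2.INTER_CUBIC))
E
```

```text
(no output)
```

View pics/c1.png

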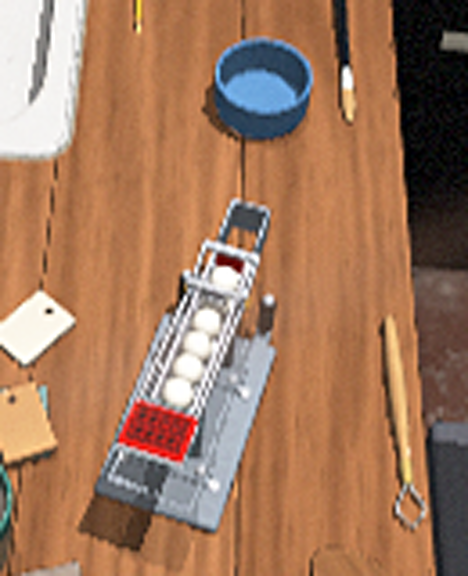

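View pics/c2.png

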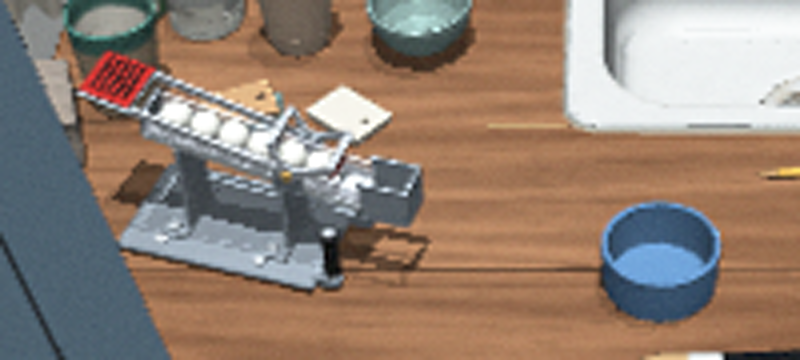

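The crops show the blue pot (open, blue, straight-sided) and the dispenser clearly. I'll fit the dispenser pose from the points I read off the two views.

```bash
python3 - <<'E'
from h import *
import pickle
from scipy.optimize import least_squares
cs=pickle.load(open('c0.pkl','rb'))
S=lambda x,y:(240+x/3.6,180+y/3.6)
T=lambda x,y:(140+x/4,180+y/4)
s,t=cs['scene'],cs['side']
print('pot',ray(s,*S(263,82),42),ray(t,*T(661,240),42))
for n,z,a,b in [('pad',130,S(158,431),T(118,79)),('spouttop',90,S(247,226),T(388,178)),('post',54,S(268,299),T(328,233))]:
    print(n,ray(s,*a,z),ray(t,*b,z))
for p in [(97,492),(215,527),(274,343)]: print('base S',ray(s,*S(*p),10))
for p in [(122,243),(318,289)]: print('base T',ray(t,*T(*p),10))
pad=(ray(s,*S(158,431),130)+ray(t,*T(118,79),130))/2; sp=(ray(s,*S(247,226),90)+ray(t,*T(388,178),90))/2
po=(ray(s,*S(268,299),54)+ray(t,*T(328,233),54))/2
L=np.array([[0,96.5],[0,-105],[-32,-69]]); W=np.array([pad,sp,po])[:,:2]
best=None
for sx in (1,-1):
  M=L*[sx,1]
  f=lambda q:((np.c_[M[:,0]*np.cos(q[2])-M[:,1]*np.sin(q[2]),M[:,0]*np.sin(q[2])+M[:,1]*np.cos(q[2])]+q[:2])-W).ravel()
  d=W[0]-W[1]
  r=least_squares(f,[*W.mean(0),np.arctan2(-d[0],d[1])]); print(sx,r.x,r.fun.round(1),r.cost)
E
```

```text
pot [458.51437203 -33.50651064  42.        ] [459.5077192  -47.14248711  42.        ]
pad [532.51685711 340.83907667 130.        ] [529.96776508 333.95979437 130.        ]
spouttop [474.19006747 149.79553339  90.        ] [471.52169422 141.90732581  90.        ]
post [455.77675777 189.56364336  54.        ] [453.68621981 185.04517815  54.        ]
base S [573.49861    329.35593294  10.        ]
base S [489.51707936 350.15530882  10.        ]
base S [447.67387902 200.71404528  10.        ]
base T [486.93294953 342.77608948  10.        ]
base T [441.69969253 195.00324294  10.        ]
1 [ 5.03890429e+02  2.45218437e+02 -2.90253493e-01] [ 0.3  0.3  1.  -1.2 -1.3  1. ] 2.5700553660928334
-1 [ 4.86922836e+02  2.51459814e+02 -4.14705682e-01] [ -5.4   2.4 -28.2   9.5  33.7 -11.9] 1099.324920531678
```

```bash
python3 - <<'E'
from h import *
print(robot.current_eef_rot())
for y in (1.28,-1.86):print(y,robot.inverse_kinematics([455,60,330],[np.pi,0,y]))
q=[np.pi,0,1.28]
robot.move_linear([182,519,300],speed=300)
robot.move_ptp([455,60,330],q)
c=cam('wrist','w1'); import pickle; pickle.dump(c,open('w1.pkl','wb'))
print(c['eye'],c['M'].round(2).tolist(),c['f'],robot.current_t(),robot.current_tcp_pos(),robot.current_eef_rot())
E
```

```text
[-3.14005248e+00 -3.58230775e-04  2.80373551e+00]
1.28 [-1.12723839e-01  3.60871111e-02  1.53164594e+00 -4.44089210e-16
  1.57385961e+00  1.78072488e-01]
-1.86 [-0.11272384  0.03608711  1.53164594  0.          1.57385961 -2.96511282]
[474.96805148 124.90040755 495.38148604] [[0.96, -0.28, -0.07], [-0.29, -0.93, -0.23], [-0.0, 0.24, -0.97]] 296.57336467995276 2.5083 [454.90273408  60.79393661 329.89576354] [-3.14135117e+00 -1.80923312e-04  1.28164586e+00]
```

View pics/w1.png

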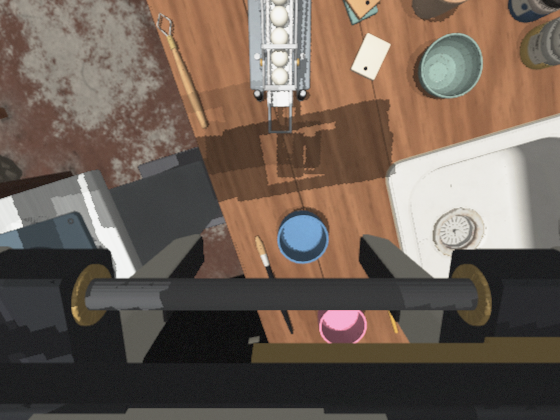

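The wrist view shows the blue pot at (302,238), the post tops at about (257,95) and (304,94), the spout end at about (280,120), and the brush at (260,240)–(290,330). I'll enlarge it.

```bash
python3 - <<'E'
from h import *
a=cv2.imread('pics/w1.png')[70:290,230:400]
cv2.imwrite('pics/c3.png',cv2.resize(a,None,fx=2.7,fy=2.7,interpolation=cv2.INTER_CUBIC))
E
```

```text
(no output)
```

View pics/c3.png

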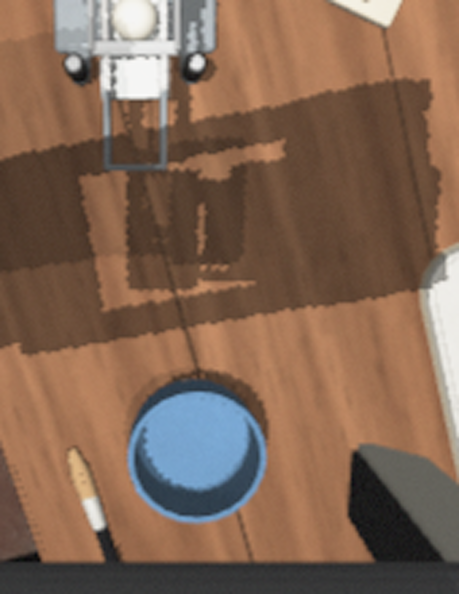

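```bash
python3 - <<'E'
from h import *
import pickle
c=pickle.load(open('w1.pkl','rb'))
Q=lambda x,y:(230+x/2.7,70+y/2.7)
for n,z,p in [('pot',42,(197,452)),('potL',42,(128,452)),('potR',42,(266,452)),('postL',54,(76,65)),('postR',54,(199,64)),('spL',90,(105,168)),('spR',90,(167,168)),('brush',5,(78,452)),('brush2',5,(98,520))]:
    print(n,ray(c,*Q(*p),z).round(1))
print(ray(c,292,331,5))
a,b=ray(c,*Q(76,65),54),ray(c,*Q(199,64),54); d=b-a; th=np.arctan2(d[1],d[0]); f=(ray(c,*Q(105,168),90)+ray(c,*Q(167,168),90))/2
u=np.array([-np.sin(th),np.cos(th)]);m=((a+b)/2)[:2]
print('yaw',th,np.linalg.norm(d),'front->posts', (m-f[:2])@u,'expect54.5; origin',m+69*u)
E
```

```text
pot [462.8 -40.2  42. ]
potL [423.2 -28.4  42. ]
potR [502.4 -51.9  42. ]
postL [459.8 186.4  54. ]
postR [521.1 168.7  54. ]
spL [460.3 132.   90. ]
spR [489.4 123.3  90. ]
brush [388.  -31.7   5. ]
brush2 [386.3 -80.8   5. ]
[ 391.52816554 -228.68821114    5.        ]
yaw -0.2813940936209367 63.776860004007396 front->posts 52.22587124503256 expect54.5; origin [509.57709339 243.80081943]
```

```bash
python3 - <<'E'
from h import *
import pickle
O=np.array([507,244.5]);th=-0.285;u=np.array([-np.sin(th),np.cos(th)])
pot=np.array([461,-41.]);ori=[np.pi,0,np.pi/2+th]
P=lambda p,off,z:[*(p-off*u),z]
robot.move_gripper(0.47)
robot.move_ptp(P(pot,60,120),ori)
robot.move_linear(P(pot,60,22),speed=100)
print(robot.current_contact_force())
robot.move_linear(P(pot,43.3,22),speed=50)
robot.move_linear(P(O-185*u,43.3,22),speed=60)
robot.move_linear(P(O-119*u,43.3,22),speed=50)
print(robot.current_contact_force(),robot.current_t(),robot.current_tcp_pos())
c=cam('wrist','w2'); pickle.dump(c,open('w2.pkl','wb')); s=cam('scene','s2')
a=cv2.resize(c['img'][100:330,170:400],None,fx=2.2,fy=2.2,interpolation=cv2.INTER_CUBIC)
b=cv2.resize(s['img'][200:290,250:350],(290*1,506),interpolation=cv2.INTER_CUBIC)
cv2.imwrite('pics/c4.png',np.hstack([a,b]))
E
```

```text
[ 0.29707559 -0.65179274 -0.34897931]
[ 0.90568962 -0.03106824  0.22995415] 9.5 [461.36444925  88.63822758  21.98437731]
```

View pics/c4.png

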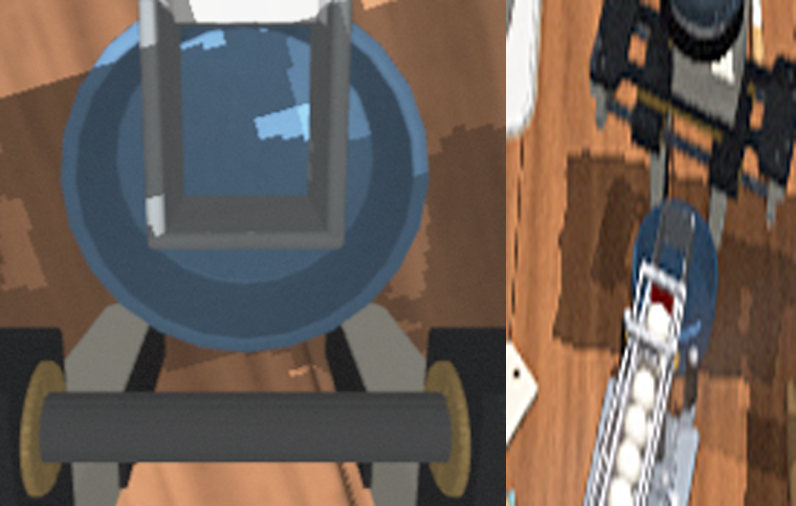

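The pot sits in the finger cradle (pot centre x≈245) and lines up with the spout (x≈246). It is a little short of the posts, so I'll push on until it touches them.

```bash
python3 - <<'E'
from h import *
import pickle
th=-0.285;u=np.array([-np.sin(th),np.cos(th)])
p=np.array(robot.current_tcp_pos())[:2]
print(robot.move_linear([*(p+24*u),22],speed=15,f_stop=4))
q=np.array(robot.current_tcp_pos())[:2]
print('travel',(q-p)@u,robot.current_contact_force())
robot.move_linear([*(q-30*u),22],speed=60)
c=cam('wrist','w3'); pickle.dump(c,open('w3.pkl','wb')); t=cam('side','t3')
a=cv2.resize(c['img'][100:380,130:430],(540,504),interpolation=cv2.INTER_CUBIC)
b=cv2.resize(t['img'][190:260,200:260],(250,504),interpolation=cv2.INTER_CUBIC)
cv2.imwrite('pics/c5.png',np.hstack([a,b])); print(robot.current_t())
E
```

```text
True
travel 15.562514069537054 [ 0.23320726 -1.9914071   0.94185785]
11.375
```

View pics/c5.png

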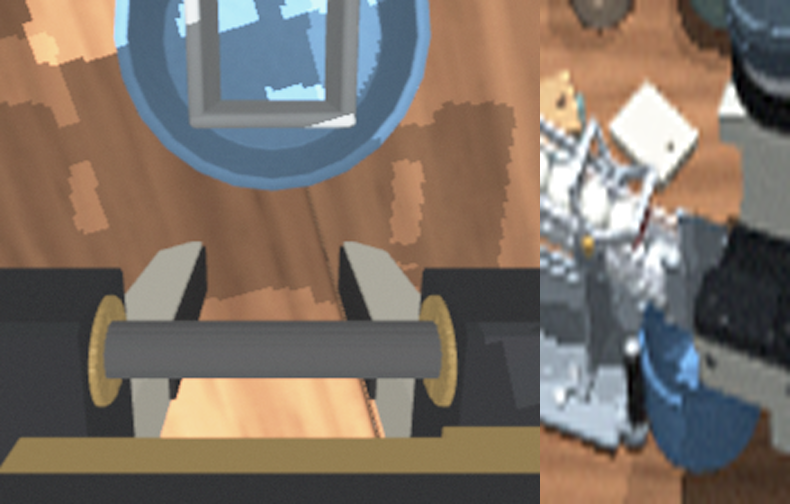

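The pot is against the posts: the side view shows it touching, and the wrist view has its centre (x≈272) level with the spout's (x≈273). Next is the first stroke.

```bash
cat > press.py <<'E'
from h import *
th=-0.285;u=np.array([-np.sin(th),np.cos(th)]);O=np.array([507,245.5]);a=O+103*u
ori=[np.pi,0,np.pi/2+th]
def stroke():
    robot.move_linear([*a,140],speed=80)
    hit=robot.move_linear([*a,58],speed=50,f_stop=10)
    z=robot.current_tcp_pos()[2]; f=robot.current_contact_force()
    robot.sleep(1.7)
    print(hit,z,f,robot.current_contact_force(),robot.current_tcp_pos())
    robot.move_linear([*a,165],speed=60); robot.sleep(1.5)
E
python3 - <<'E'
from press import *
p=robot.current_tcp_pos()
robot.move_linear([p[0],p[1],230],speed=200)
robot.move_gripper(0)
robot.move_ptp([*a,170],ori)
stroke()
# clear view
t=cam('side','t4'); w=cam('wrist','w4'); s=cam('scene','s4'); print(robot.current_t())
A=cv2.resize(s['img'][190:310,250:350],(420,504),interpolation=cv2.INTER_CUBIC)
B=cv2.resize(t['img'][190:265,170:260],(380,316),interpolation=cv2.INTER_CUBIC)
C=cv2.resize(w['img'],(380,188))
cv2.imwrite('pics/c6.png',np.hstack([A,np.vstack([B,C])]))
E
```

```text
True 83.0959023669461 [-0.97936254 -0.20938833  9.6415869 ] [-1.58462225 -1.07552271  8.02935375] [536.20834828 344.6885545   84.25076412]
20.975
```

View pics/c6.png

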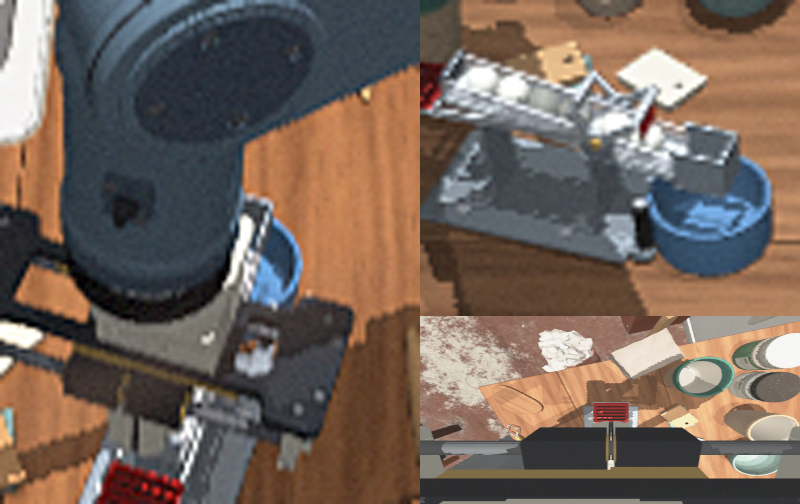

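The first press stopped at z≈83 with no release: the rear balls are still in the slots they started in. Before pressing further I'll map force against depth, staying above the release angle.

```bash
python3 - <<'E'
from press import *
F=lambda:np.round(np.r_[robot.current_tcp_pos()[2],robot.current_contact_force()],1)
print('air',F())
robot.move_linear([*a,140],speed=80);print(F())
for z in (125,115,105,95,88):
    robot.move_linear([*a,z],speed=50); robot.sleep(.15); print(z,F(),np.round(robot.current_ft_torque(),2))
robot.move_linear([*a,165],speed=80);robot.sleep(.3);print(robot.current_t())
w=cv2.imread('pics/w4.png'); c=cam('wrist')
print('tcp px',proj(c,robot.current_tcp_pos()),'pad px',proj(c,[*(O+96.5*u),130]))
hsv=cv2.cvtColor(c['img'],cv2.COLOR_BGR2HSV); m=((hsv[...,0]<8)|(hsv[...,0]>172))&(hsv[...,1]>190)&(hsv[...,2]>80)
n,l,st,ce=cv2.connectedComponentsWithStats(m.astype('uint8'))
for i in range(1,n):
    if st[i,4]>100: print(st[i],ce[i], ray(c,*ce[i],130))
E
```

```text
air [ 1.65e+02 -3.00e-01  1.00e-01  9.00e-01]
[ 1.393e+02  1.000e-01 -6.000e-01  2.000e-01]
125 [125.3   0.3  -0.7  -0.4] [-0.04  0.07 -0.05]
115 [115.1  -0.6   0.2   0. ] [-0.07  0.07 -0.04]
105 [105.1   0.8   0.8   1.2] [-0.09  0.08 -0.02]
95 [95.1 -0.1 -0.1 -1. ] [-0.08  0.07 -0.05]
88 [88.7  2.8  2.5  3.6] [ 0.26 -0.45  0.05]
25.3917
tcp px [279.530074   250.46972741] pad px [279.81941853 240.45245684]
```

Nothing is felt until z≈89, and the paddle looks lower in the pictures, so the lever seems not to have come back up. I'll raise the arm clear and take one composite look.

```bash
python3 - <<'E'
from press import *
import pickle
b=O+150*u
robot.move_linear([*b,240],speed=250)
t=cam('side','t5'); s=cam('scene','s5'); w=cam('wrist','w5'); pickle.dump((t,s,w),open('c5.pkl','wb'));print(robot.current_t(),robot.current_tcp_pos())
c0=cv2.imread('pics/side0.png')
rs=lambda i,r,sz:cv2.resize(i[r[0]:r[1],r[2]:r[3]],sz,interpolation=cv2.INTER_CUBIC)
R=(190,262,155,255)
L=np.vstack([rs(t['img'],R,(417,300)),rs(c0,R,(417,300))])
Rr=np.vstack([rs(s['img'],(225,325,250,330),(240,300)),rs(w['img'],(80,420,100,500),(240,300))])
s0=cv2.imread('pics/scene0.png'); w4=rs(cv2.imread('pics/w4.png'),(150,300,200,360),(140,300))
X=np.vstack([rs(s0,(225,325,250,330),(140,300)),w4])
cv2.imwrite('pics/c7.png',np.hstack([L,Rr,X]))
E
```

```text
26.0917 [548.23093492 388.44213078 238.03281174]
```

View pics/c7.png

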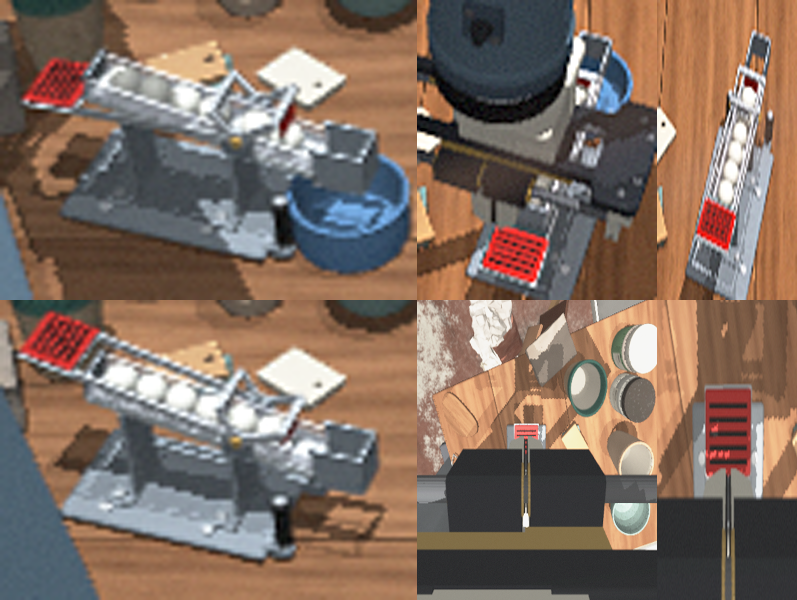

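The composite shows the paddle held part-way down, with the red blade resting on the front ball at (290,135) in the top-left panel. All six balls are still on the track and the pot is empty, so my force threshold cut the stroke short. I'll finish this stroke to the stop with a higher threshold.

```bash
python3 - <<'E'
from press import *
F=lambda:np.round(np.r_[robot.current_tcp_pos(),robot.current_contact_force()],1)
robot.move_linear([*a,165],speed=200)
robot.move_linear([*a,95],speed=100)
for z in (85,80,75,70,66):
    h=robot.move_linear([*a,z],speed=60,f_stop=25); print(z,h,F())
    if h: break
robot.sleep(1.6); print(F(),robot.current_t())
t=cam('side','t6'); c=t
for im,n in ((cv2.imread('pics/t5.png'),'before'),(t['img'],'after')):
    hsv=cv2.cvtColor(im,cv2.COLOR_BGR2HSV); m=((hsv[...,0]<8)|(hsv[...,0]>172))&(hsv[...,1]>150)&(hsv[...,2]>70); m[:190]=0;m[262:]=0;m[:,:155]=0;m[:,255:]=0
    k,l,st,ce=cv2.connectedComponentsWithStats(m.astype('uint8'))
    print(n,[(st[i,4],ce[i].round(1)) for i in range(1,k) if st[i,4]>5])
E
```

```text
85 False [ 5.377e+02  3.451e+02  8.640e+01  1.200e+00 -3.000e-01  6.100e+00]
80 False [ 5.377e+02  3.449e+02  8.210e+01 -0.000e+00  5.000e-01  1.060e+01]
75 False [537.7 344.6  77.6  -1.6  -2.4  13.2]
70 False [537.6 344.1  73.2  -3.2  -4.4  17.5]
66 False [537.5 343.7  69.7  -3.9  -5.5  20.3]
[537.5 343.7  69.8  -4.3  -6.9  20.5] 30.45
before [(np.int32(115), array([168.2, 209.7])), (np.int32(10), array([223.8, 217.6]))]
after [(np.int32(12), array([165. , 218.4])), (np.int32(13), array([172.5, 218.3])), (np.int32(15), array([222.8, 217. ]))]
```

```bash
python3 - <<'E'
from press import *
import pickle
t=pickle.load(open('c0.pkl','rb'))['side']
for z,y in ((130,96.5),(90,101.5),(82,101.5),(75,101),(68,100.5)): print(z,proj(t,[*(O+y*u),z]).round(1))
print('pot centre px',proj(t,[*(O-105*u),16]).round(1))
def asc(n):
    g=cv2.cvtColor(cv2.imread(f'pics/{n}.png'),cv2.COLOR_BGR2HSV)
    print(n)
    for v in range(200,254):
        print(v,''.join('R' if (h<8 or h>172) and s>150 and V>60 else 'B' if 95<h<125 and s>90 else '#' if s<40 and V>185 else '+' if s<45 and V>140 else '.' for h,s,V in g[v,160:256]))
asc('t5');asc('t6')
E
```

```text
130 [168.3 198.8]
90 [169.  209.1]
82 [169.5 211.1]
75 [170. 213.]
68 [170.5 214.8]
pot centre px [238.1 241.8]
t5
200 ................................................................................................
201 ................................................................................................
202 ...................+............................................####............................
203 ..................+..##.........................++............#######...........................
204 .......RRR.......+#....+##...................................##########.........................
205 ......RRRR.RRRRR.+...++++.+##..............................##############.......................
206 ......R.RRRRRRR......+###++..###.................++.......################......................
207 ....RRRRRRRRRRR.+...+##+##++.+.+###...............##.....###################....................
208 ...RRRRRRRRR.R.....###++#++++++++++###...........+#+#....+####################..................
209 ...RRRRRRRRRRR..+####+++#++++++##++.++###.......+#+.+#.....#############
[... 9225 characters left out ...]
.....................................................+####+.....BBBBBBBBBBBBBBBBBBBBBBBBBB....
248 .........................................................###+......BBBBBBBBBBBBBBBBBBBBBBBBB....
249 ........................................................+#++++.....BBBBBBBBBBBBBBBBBBBBBBBB.....
250 ..........................................................+....++...BBBBBBBBBBBBBBBBBBBBBB......
251 ..........................................................+.........BBBBBBBBBBBBBBBBBBBBB.......
252 ......................................................................BBBBBBBBBBBBBBBBBB........
253 .......................................................................BBBBBBBBBBBBBBB..........
```

Two balls are now in the pot and the paddle is at its stop (tip z≈69.8). I'll release it and check that it returns.

```bash
cat >> press.py <<'E'
def red(n):
    im=cam('side',n)['img'];hsv=cv2.cvtColor(im,cv2.COLOR_BGR2HSV)
    m=((hsv[...,0]<8)|(hsv[...,0]>172))&(hsv[...,1]>150)&(hsv[...,2]>70); m[:185]=0;m[262:]=0;m[:,:150]=0;m[:,255:]=0
    k,l,st,ce=cv2.connectedComponentsWithStats(m.astype('uint8'))
    print(n,robot.current_t(),[(int(st[i,4]),ce[i].round(1).tolist()) for i in range(1,k) if st[i,4]>5])
def asc(n,r=(200,248)):
    g=cv2.cvtColor(cv2.imread(f'pics/{n}.png'),cv2.COLOR_BGR2HSV)
    print(n)
    for v in range(*r):
        print(v,''.join('R' if (h<8 or h>172) and s>150 and V>60 else 'B' if 95<h<125 and s>90 else '#' if s<40 and V>185 else '+' if s<45 and V>140 else '.' for h,s,V in g[v,160:256]))
E
python3 - <<'E'
from press import *
robot.move_linear([*a,150],speed=120); robot.sleep(.8)
red('t7'); robot.sleep(0.4); red('t8'); asc('t8',(190,246))
E
```

```text
t7 32.2 [(62, [168.1, 200.8])]
t8 32.65 [(49, [168.0, 201.1]), (8, [168.5, 199.1])]
t8
190 ................................................................................................
191 ................................................................................................
192 ................................................................................................
193 ................................................................................................
194 .........RRR....................................................................................
195 .....RR.R..RRR..................................................................................
196 ....RR.RR.R.R..R................................................................................
197 ...RR.RR.R.RR.R.RRR.............................................................................
198 ...RR.R.RR.R.R..RR.+#...........................................................................
199 ..RR.R.RR.R..R.RR....##.........................................................................
200
[... 3942 characters left out ...]
.................+++..........................................BBB.+..+#+.BBBBBBBBBBBBBBBBBB...
240 ................................................................BBB.++++++.BBBBBBBBBB.###BBBB...
241 ......................................................++++++....BBB+####++.BBBBBBBBB#####.BBB...
242 ......................................................++++++....BBBB#####..BBBBBBBB.####BBBBB...
243 ......................................................+++++++....BBBB.##+.BBBBBBBBB+##.BBBBBB...
244 ............................................+.........+++++++....BBBBBB..BBBBBBBBBB..BBBBBBBB...
245 ......................................................++++###....BBBBBBBBBBBBBBBBBBBBBBBBBBBB...
```

The paddle is fully back at v≈200 and the remaining balls have rolled to the gate. Second stroke, with the higher threshold from the start.

```bash
python3 - <<'E'
from press import *
F=lambda:np.round(np.r_[robot.current_tcp_pos(),robot.current_contact_force()],1)
h=robot.move_linear([*a,66],speed=90,f_stop=35); print(h,F())
h=robot.move_linear([*a,63],speed=60,f_stop=25); print(h,F())
robot.sleep(1.8); print(F()); red('t9')
robot.move_linear([*a,150],speed=120); robot.sleep(1.2)
red('t10'); asc('t10',(192,248))
E
```

```text
False [536.2 343.5  69.   -6.3  -5.5  24.3]
False [536.3 343.4  68.1 -10.9  -8.2  37.1]
[536.2 343.4  68.1 -11.3  -8.9  36.9]
t9 35.8333 [(21, [170.1, 218.9]), (16, [222.9, 216.6])]
t10 37.9583 [(61, [168.0, 200.7]), (6, [173.5, 196.2])]
t10
192 ................................................................................................
193 ................................................................................................
194 .........RRR....................................................................................
195 .....RR.R..RRRR.................................................................................
196 ....RR.RR.R.R..R................................................................................
197 ...RR..R.R.RR.R.RRR.............................................................................
198 ...RR.R.RR.R.RR.RR.+#...........................................................................
199 ..RR.R.RR.R.R..RR....##.........................................................................
200 .RR.RR.R.RR.R.RR.......+##....................
[... 4097 characters left out ...]
....................................................++++++....BBB+####++.++++.+....####.BBB...
242 ......................................................++++++....BBBB#####.+#+##.....####BBBBB...
243 ......................................................+++++++..B.BBBB.##+..####+..B.##.BBBBBB...
244 ............................................+.........+++++++...BBBBBBB..BB.###+..B..BBBBBBBB...
245 ......................................................++++###....BBBBBBBBBBB....BBBBBBBBBBBBB...
246 .......................................................###+#+....BBBBBBBBBBBBBBBBBBBBBBBBBBB....
247 ......................................................+#####+.B...BBBBBBBBBBBBBBBBBBBBBBBBBB....
```

Four balls show in the pot, the stop was felt firmly (37 N at z=68.1), and the paddle is back up. I'll retreat and hand in.

```bash
python3 - <<'E'
from press import *
robot.move_linear([*a,250],speed=150); robot.sleep(.5); red('t11'); print(robot.hand_in(),robot.current_t())
E
```

```text
t11 39.325 [(93, [169.2, 199.7])]
the job is handed in; nothing more can be done
the job is handed in; nothing more can be done
```

The job is handed in at about 39 s: the pot is against the stop posts under the spout with four balls in it, two balls should be left behind the gate (not counted directly), and the paddle is back up, but my first press stopped short and left the lever part-way down until I pressed on, so it took three presses rather than two clean strokes.

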